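# Put the battery stick in the work lamp and shut its lid

## Robot

A 7-joint arm with a two-finger parallel gripper is mounted at the origin on the work surface; the furniture and walls round the work are solid. World frame = base frame: x ahead of the robot, y to its left, z up, the work surface at z = 0. Lengths are in m, angles in rad, forces in N, time in s.
With the tool pointing down it reaches from about 0.4 to 0.85 m from the base axis. Payload 6.9 kg.
Tool frame: the origin (TCP) lies midway between the tips of the shut fingers; the grasp point (between the pads) lies 19 mm behind it (grip_point_offset is the distance from the TCP to the grasp point, in m); z points along the fingers, y is the line along which they close (so a half turn about z gives the same grasp; the last joint's range is limited). The gripper opens to 85 mm and grips with 20 to 120 N. Pads are 22 mm wide; open, the fingers measure 114 mm over their backs; the gripper's body (76 mm by 85 mm) begins 54 mm behind the grasp point. The pads swing forward as they close: fully open they stand 13 mm farther back than shut.
Start: joints at [-1.105, 0.507, -0.238, 1.5, 0.126, 1.149, -0.155], TCP at [0.22, 0.585, 0.231] pointing down, gripper open.
Joint ranges: [-3.08, 3.08], [-0.24, 2.05], [-1.43, 1.35], [0, 2.5], [-1.52, 4.66], [0.17, 1.96], [-2.89, 2.89]. Speed limits (rad/s): [2.39, 2.39, 3.14, 3.14, 3.14, 3.14, 3.14].

## Interface

Orientations are given as [roll, pitch, yaw] about the fixed x, y, z axes, in that order (R = Rz(yaw) Ry(pitch) Rx(roll)).
In Python, from station import * gives the robot as it stands.
- The arm moves only by the tool send_rows, never from a script. Its argument "plan" is a list of rows, each a list of 6 numbers: the shift along the tool's x, y, z in m, then the turn, a rotation vector about the tool's x, y, z in degrees. In form: [[tx, ty, tz, ax, ay, az], ...]. A call has 1 to 10 rows; each row is the pose to reach, as a shift and turn from the pose commanded when the call began, along the tool's axes at that moment; what a row does not reach only later rows make up. A row lasts 1/12 s, in which the tool goes at most 41.7 mm and 7.16 degrees, less where a joint would pass 70% of its speed; a pose out of reach is approached as far as the arm can. A call with a gripper value outside its range is refused whole. "claw" is the opening, from 0 (shut) to 1 (fully open), set as the call begins (left out, the last holds). The fingers move at their own pace and stop on an object; "newtons" is the grip in N (left out, the last holds). Time passes only in rows, so rows that repeat a pose let the fingers close. It gives the time, the measured TCP pose, the force, the opening and the grip force at its end, in the units of the state.
- get_state(): the state, without advancing time (a new reading comes with each control period).
- capture(name): name is "scene" or "top" or "wrist"; returns a dict with "img" (480x640x3 uint8, red, green, blue), "K" (3x3 intrinsics, pixels), "origin" and "orientation" of the camera in the world. Camera axes: x right, y down, z forward; pixel columns grow to the right and rows downward; lengths in m; the calibration is good to about 2 mm. A picture is of the moment at which its call begins. There is no depth.
- close_job(): hands the job in; it is judged then, once.
The state is a dict: "time_s": time; "joints": joint angles; "joint_velocities": joint speeds; "effort": joint torques, N m; "position": TCP position; "orientation": TCP orientation; "wrist_force": force on the tool from outside, world axes, zero at the start; "wrist_torque": the same for the moment, N m; "width": finger opening in m; "grasp_force": force on a finger pad.
Only numpy, scipy, OpenCV 4.12 (cv2) and the standard library are available. Lean on these libraries where they do the work, as an engineer would, in place of code of your own. Each camera call takes 0.05 s, during which the arm holds its last target. There are 200 camera calls.

## Task

Load the LED work lamp that lies on its face: take the longer of the two battery sticks, tuck its flat end against the spring contact in the lamp's open bay with the button end still raised, then press the button end down until the snap catch holds the stick flat in the bay. Then shut the bay's lid fully. Leave the short battery where it lies.

Things in the scene. Friction and masses are not known exactly. Their poses are not given: they have to be found in the camera images.
- battery_centre (a point): Centre of the longer battery stick: round black sleeve 34 mm across, square grey end caps (36 x 36, 19 mm long), 118 mm long without its button, 0.32 kg, loose, found lying flat on the board (centre 18 mm up). Its y axis runs along it from the flat end (-y) to the end with the round brass button (+y; 12 mm across, 6 mm proud); z is up as found. Grasp across the sleeve near the middle.
- battery_button (a point): Middle of the long stick's cap face at the button end, 59 mm along its +y from the centre; the button stands 6 mm out from here. Axes as the stick's.
- battery_flat (a point): Middle of the long stick's cap face at the flat end, 59 mm along its -y from the centre. Axes as the stick's.
- short_battery_centre (a point): Centre of the short battery stick: same look and section, only 70 mm long; it does not fit this lamp and stays where it lies.
- lamp: Grey LED work lamp, fixed, lying on its face, 130 mm (x) by 196 mm (y), 66 mm high with rubber corners 68 mm high; its battery bay faces up. Origin under its middle; z up, x towards the lid's hinge, y along the bay from spring contact (-y) to snap catch (+y). A steel stand tube, folded flat, runs round its -x side to x = -100 mm, at most 42 mm above its origin.
- bay_seat (a point): Where the long stick's centre must finally be, 38 mm above the lamp's origin; axes are the lamp's. The bay is a trough along y, 41 mm wide, its floor 18 mm below this point, its rim 28 mm above, its lips bevelled out to 60 mm wide at the rim; from y = -36 to +36 mm it widens to finger recesses reaching 47 mm to each side, as deep. Seated, the stick spans y = -59 to +59 mm.
- spring_contact (a joint): Spring contact: steel plate 28 mm wide, from 16 mm below the seat point to 19 mm above it, top edge bent back; faces +y, face at y = -54 mm from the seat point when free. Value: how far it is pushed in towards -y, m, 0 to 0.009; 2 N to start, 0.45 N more per mm. About 0.005 with the stick seated.
- catch (a joint): Snap catch over the +y end of the seat: two black lugs (x = 10 to 17 mm either side) slanted at 45 degrees on top, noses at y = +54 mm from the seat point, undersides 19 mm and tops 29 mm above it. Value: how far pushed back towards +y, m, 0 (home) to 0.010; 2 N to start, 0.6 N more per mm. The stick's end going down pushes them back; they spring home over its top.
- end_stop (a point): Middle of the two fixed stops at the +y end of the bay, 59 mm from the seat point; the seated stick's cap face bears on them. Upright to 3 mm below the seat point, above that they lean back 30 degrees as a lead-in; between them is a slot for the button, 19 mm wide, 9 mm deep, open at the top.
- lid (a joint): Lid of the bay: grey plate 106 x 176 x 6 mm, hinged along its long edge at the lamp's +x side. Value in rad: 0 shut and level, grows as it opens; starts leaning back, 2.35 to 2.65. A stiff hinge: it stays where it is left; about 1.5 N at the free edge moves it. Two rubber pads under it come down just above the seated stick: it does not shut over a raised one.
- lid_hinge (a point): Middle of the lid's hinge line, 71 mm above the lamp's origin and 57 mm to its +x; the line runs along the lamp's y axis. Axes are the lamp's.
- lid_edge (a point): Middle of the lid's free edge, at mid-thickness, 108 mm from the hinge line; a thumb tab stands 11 mm beyond it. Its z axis is the lid's outward normal (up when shut).
- board: Plywood board, fixed, 310 x 840 mm, on battens over the scrap; the lamp and the sticks lie on its top, which is 88 mm above this origin and the worktop.

How it is judged:
By the outcome, as a careful person would: the job done as asked, in the order asked, and still so for the second after the job is handed in, with the robot touching nothing.
It also fails if it takes over 69 s, if anything falls off the work surface, if the arm or the gripper's body presses on something with over 40 N, if the wrist force passes 120 N, or if a joint passes its speed limit or range.

## Working session

There is one attempt and no reset: what is moved stays moved. The work goes in short steps, Python scripts to look and compute and a tool call to move; the robot and the scene stay as the last step left them, time stands still between calls to the robot, and variables do not carry over. Pictures are saved under pics/ and viewed, at most 10 in all, crops included, and the job is handed in when it is done.

Besides the shell and the picture viewer there is one more tool, called after "Request:" as name([rows], argument=value, ...), one row to a line, values as JSON. send_rows: Moves the arm, as the interface text tells. Its arguments: {"type":"object","properties":{"plan":{"type":"array","items":{"type":"array","items":{"type":"number"}}},"claw":{"type":"number"},"newtons":{"type":"number"}},"required":["plan"]}

```bash
mkdir -p pics; ls
python3 - <<'E'
from station import *
import cv2,numpy as np
for n in ["scene","top"]:
    c=capture(n); cv2.imwrite(f"pics/{n}0.png",c["img"][:,:,::-1]); print(n,c["K"],c["origin"],c["orientation"]); np.savez(f"{n}0.npz",**c)
print(get_state())
E
```

```text
pics
scene [[589.9390746    0.         316.98497358]
 [  0.         589.9390746  249.90249194]
 [  0.           0.           1.        ]] [-0.06598622 -0.54529819  0.81760725] [-2.32700672  0.01456604 -0.80187944]
top [[518.69569761   0.         310.0863839 ]
 [  0.         518.69569761 235.59674053]
 [  0.           0.           1.        ]] [0.35613629 0.00368196 1.08299811] [-2.99344075 -0.03089313 -1.56389237]
{'time_s': 0.1, 'joints': array([-1.10552046,  0.50826886, -0.23755061,  1.50104978,  0.12568552,
        1.14889577, -0.15483308]), 'joint_velocities': array([-6.27402330e-04,  1.60899122e-05, -5.74917126e-04, -2.28271291e-03,
        9.79996789e-05, -2.16072736e-03,  2.47550018e-03]), 'effort': array([-4.75795110e-03, -6.21836615e+01, -2.19455190e+00, -2.50202912e+01,
        1.24941653e-02,  7.87260389e-03,  2.63664981e-05]), 'position': array([0.21993302, 0.58453505, 0.23050205]), 'orientation': array([-3.13995858e+00,  6.35280416e-06,  2.78180814e+00]), 'wrist_force': array([-0.41280179, -0.50393189, -0.04737562]), 'wrist_torque': array([-0.06336105,  0.04406933,  0.00492768]), 'grasp_force': 0.0, 'width': 0.08539183204867837}
```

View pics/top0.png

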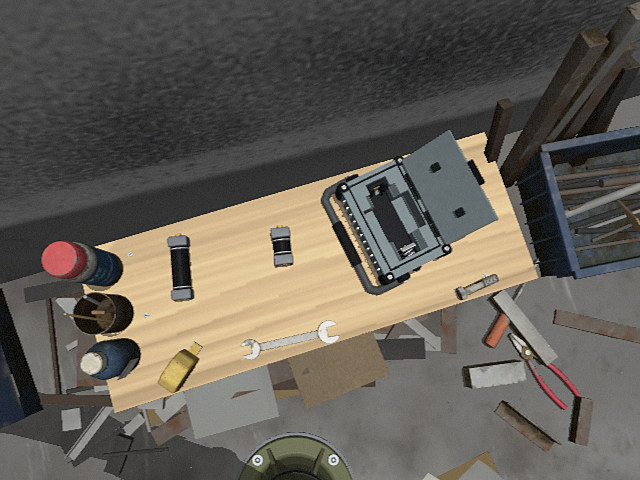

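View pics/scene0.png

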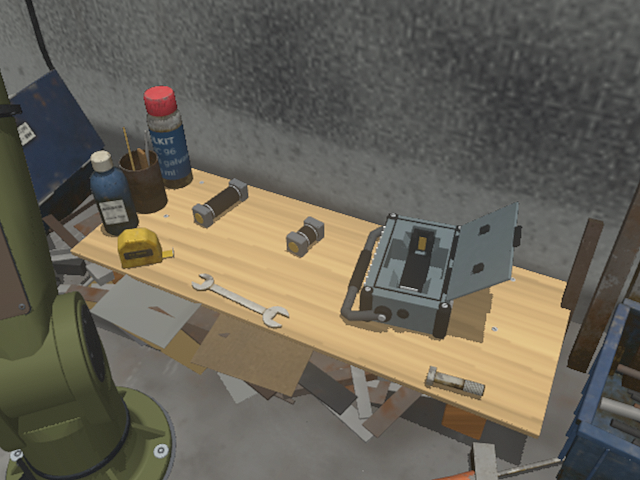

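Run:
```python
import cv2,numpy as np
t=cv2.imread("pics/top0.png");s=cv2.imread("pics/scene0.png")
def cr(i,x,y,w,h,k): return cv2.resize(i[y:y+h,x:x+w],None,fx=k,fy=k,interpolation=cv2.INTER_CUBIC)
o=np.zeros((600,800,3),np.uint8)
o[:, :400]=np.vstack([cr(t,320,150,100,150,4)])
o[:300,400:600]=cr(t,155,227,50,75,4)
o[300:,400:800]=cr(s,355,200,100,75,4)[:300]
o[:300,600:800]=cr(s,190,175,50,75,4) if 0 else cr(s,190,172,60,90,4)[:300,:200]
cv2.imwrite("pics/z1.png",o)
```

```text
(no output)
```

View pics/z1.png

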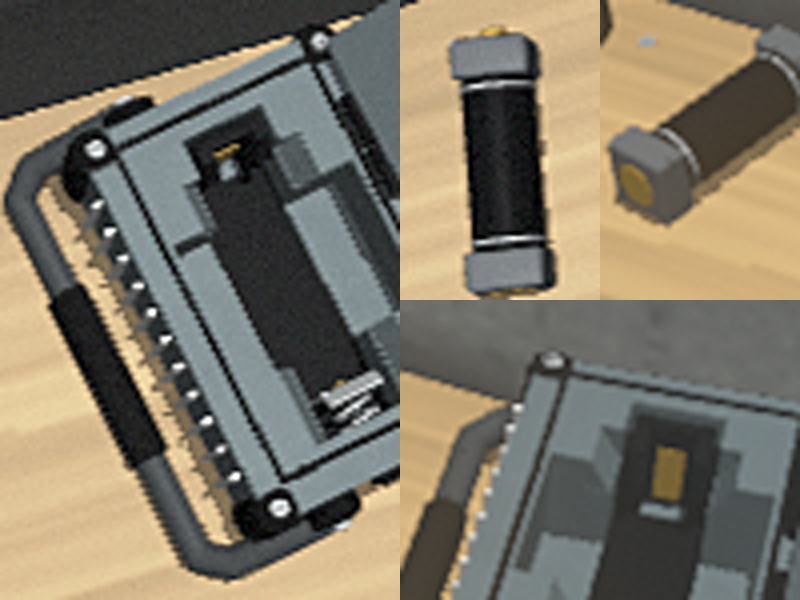

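```bash
cat > h.py <<'E'
import numpy as np,cv2
from scipy.spatial.transform import Rotation as R
def eul(o): return R.from_euler('xyz',o)
def ray(c,uv,z):
    d=eul(c["orientation"]).apply(np.linalg.solve(c["K"],[uv[0],uv[1],1.])); o=np.array(c["origin"])
    return o+d*(z-o[2])/d[2]
def proj(c,P):
    p=eul(c["orientation"]).inv().apply(np.atleast_2d(P)-c["origin"]); q=p@np.array(c["K"]).T
    return q[:,:2]/q[:,2:]
def delta(st,pos,rpy):
    """shift/turn rows in tool axes from state to target"""
    r0=eul(st["orientation"]); return r0.inv().apply(np.array(pos)-st["position"]), (r0.inv()*eul(rpy)).as_rotvec(degrees=True)
E
python3 - <<'E'
from h import *
c=dict(np.load("top0.npz"))
L=np.array([ray(c,p,.156) for p in [(343.75,187),(399.5,160),(390,277),(446,248.5)]]);print(L.round(4),L.mean(0))
d=(L[0]+L[1]-L[2]-L[3]);print("lamp y dir",np.degrees(np.arctan2(d[1],d[0])),np.linalg.norm(d)/2, np.linalg.norm(L[0]+L[2]-L[1]-L[3])/2)
q=lambda x,y:((x-400)/4+155,y/4+227)
B=np.array([ray(c,q(*p),.124) for p in [(452,40),(537,36),(468,287),(552,284)]]);print(B.round(4),B.mean(0))
d=(B[0]+B[1]-B[2]-B[3]);print("bat y",np.degrees(np.arctan2(d[1],d[0])),np.linalg.norm(d)/2)
E
```

```text
[[ 0.5857 -0.0853  0.156 ]
 [ 0.6387 -0.1893  0.156 ]
 [ 0.4213 -0.168   0.156 ]
 [ 0.4739 -0.2711  0.156 ]] [ 0.5298943  -0.17841012  0.156     ]
lamp y dir 26.562823972736652 0.18406214922695496 0.11620946366187382
[[0.4939 0.2385 0.124 ]
 [0.4962 0.1995 0.124 ]
 [0.3803 0.2259 0.124 ]
 [0.382  0.188  0.124 ]] [0.43807727 0.21296389 0.124     ]
bat y 6.030433692553095 0.11453829629662585
```

Run:
```python
from h import *
from station import *
s=get_state()
for p in [(.3,.5,.42),(.43,.213,.36)]:
    print([x.round(3) for x in delta(s,p,[np.pi,0,np.radians(186)])])
```

```text
[array([-0.105, -0.051, -0.189]), array([-9.2000e-02, -2.1000e-02, -2.6614e+01])]
[array([-0.327, -0.274, -0.129]), array([-9.2000e-02, -2.1000e-02, -2.6614e+01])]
```

Request:
send_rows([
  [0, 0, -0.04, 0, 0, 0],
  [0, 0, -0.08, 0, 0, 0],
  [0, 0, -0.12, 0, 0, 0],
  [0, 0, -0.16, 0, 0, -5],
  [0, 0, -0.19, 0, 0, -10],
  [-0.03, -0.025, -0.19, 0, 0, -16],
  [-0.06, -0.05, -0.19, 0, 0, -22],
  [-0.085, -0.075, -0.19, 0, 0, -26.6],
  [-0.11, -0.1, -0.19, 0, 0, -26.6],
  [-0.135, -0.12, -0.19, 0, 0, -26.6],
])

```text
time_s: 0.93
position: [0.3045, 0.4228, 0.4212]
orientation: [-3.141, -0.0, -3.037]
wrist_force: [1.2, 1.0, 0.1]
width: 0.0857
grasp_force: 0.0
```

Run:
```python
from h import *
from station import *
s=get_state()
print(s["position"],s["joints"],s["orientation"])
for p in [(.43,.213,.36)]:
    print([x.round(3) for x in delta(s,p,[np.pi,0,np.radians(186)])])
```

```text
[0.30450035 0.42284262 0.42115159] [-0.77342375  0.25155164 -0.30701703  1.38819686  0.07562424  1.51404551
  0.59971388] [-3.14087249e+00 -2.45088030e-04 -3.03697419e+00]
[array([-0.103, -0.222,  0.061]), array([-0.041, -0.014, -0.006])]
```

Request:
send_rows([
  [-0.017, -0.037, 0.01, 0, 0, 0],
  [-0.034, -0.074, 0.02, 0, 0, 0],
  [-0.051, -0.111, 0.03, 0, 0, 0],
  [-0.068, -0.148, 0.04, 0, 0, 0],
  [-0.085, -0.185, 0.05, 0, 0, 0],
  [-0.1, -0.215, 0.06, 0, 0, 0],
  [-0.103, -0.222, 0.06, 0, 0, 0],
  [-0.103, -0.222, 0.06, 0, 0, 0],
])

```text
time_s: 1.6
position: [0.4308, 0.2119, 0.3605]
orientation: [-3.14, -0.001, -3.043]
wrist_force: [-0.6, 0.7, -0.1]
width: 0.0855
grasp_force: 0.0
```

Run:
```python
from h import *
from station import *
s=get_state()
print(s["position"],s["joints"],s["orientation"])
c=capture("wrist");np.savez("w1.npz",**c);cv2.imwrite("pics/w1.png",c["img"][:,:,::-1]);print(c["origin"],c["orientation"],c["K"])
```

```text
[0.43081992 0.21194465 0.36048464] [-0.38443188  0.19224343 -0.15674544  1.62146296  0.03165167  1.33238871
  1.12344193] [-3.13986629e+00 -1.49336959e-03 -3.04307248e+00]
[0.36444809 0.20638958 0.50350981] [2.87057911e+00 2.44965463e-03 1.66970153e+00] [[348.97610298   0.         318.70288467]
 [  0.         348.97610298 245.44037035]
 [  0.           0.           1.        ]]
```

View pics/w1.png

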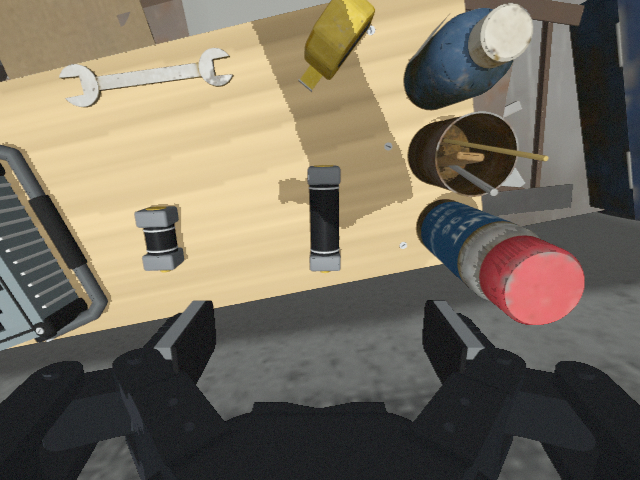

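Run:
```python
from h import *
c=dict(np.load("w1.npz")); im=c["img"]
g=cv2.cvtColor(im[155:285,295:355],cv2.COLOR_RGB2GRAY)
print("rows at col 325:",[(155+i,int(v)) for i,v in enumerate(g[:,30]) if i<22 or i>100])
for r in (175,263): print(r,[(295+i,int(v)) for i,v in enumerate(g[r-155,:]) if i%1==0 and (8<i<22 or 38<i<54)])
B=np.array([ray(c,p,.124) for p in [(310,270.5),(341,270.5),(308.5,167),(340.5,167)]]);print(B.round(4),B.mean(0))
d=(B[0]+B[1]-B[2]-B[3]);print("bat y",np.degrees(np.arctan2(d[1],d[0])),np.linalg.norm(d)/2)
```

```text
rows at col 325: [(155, 152), (156, 148), (157, 150), (158, 149), (159, 149), (160, 150), (161, 148), (162, 148), (163, 148), (164, 143), (165, 112), (166, 116), (167, 82), (168, 93), (169, 101), (170, 104), (171, 104), (172, 101), (173, 103), (174, 102), (175, 102), (176, 102), (256, 80), (257, 147), (258, 164), (259, 167), (260, 168), (261, 164), (262, 164), (263, 164), (264, 162), (265, 161), (266, 159), (267, 156), (268, 156), (269, 153), (270, 138), (271, 169), (272, 197), (273, 198), (274, 201), (275, 202), (276, 202), (277, 204), (278, 204), (279, 203), (280, 204), (281, 202), (282, 202), (283, 202), (284, 200)]
175 [(304, 213), (305, 213), (306, 212), (307, 148), (308, 141), (309, 109), (310, 100), (311, 99), (312, 100), (313, 100), (314, 99), (315, 98), (316, 99), (334, 101), (335, 103), (336, 101), (337, 100), (338, 99), (339, 91), (340, 102), (341, 140), (342, 144), (343, 143), (344, 143), (345, 146), (346, 145), (347, 143), (348, 145)]
263 [(304, 206), (305, 206), (306, 205), (307, 204), (308, 205), (309, 168), (310, 144), (311, 154), (312, 161), (313, 163), (314, 163), (315, 162), (316, 162), (334, 163), (335, 163), (336, 164), (337, 161), (338, 160), (339, 139), (340, 148), (341, 201), (342, 208), (343, 209), (344, 210), (345, 209), (346, 209), (347, 208), (348, 208)]
[[0.5003 0.2089 0.124 ]
 [0.4967 0.2444 0.124 ]
 [0.3845 0.1965 0.124 ]
 [0.3811 0.2304 0.124 ]] [0.44064857 0.22004203 0.124     ]
bat y 6.488159805449183 0.11644754842434368
```

Run:
```python
from h import *
from station import *
s=get_state()
for p in [(.44,.218,.12),(.44,.218,.089)]:
    print([x.round(3) for x in delta(s,p,[np.pi,0,np.radians(186.3)])])
```

```text
[array([-0.011,  0.002,  0.241]), array([ 0.   , -0.053, -0.455])]
[array([-0.011,  0.002,  0.272]), array([ 0.   , -0.053, -0.455])]
```

Request:
send_rows([
  [-0.003, 0.001, 0.04, 0, 0, -0.5],
  [-0.006, 0.002, 0.08, 0, 0, -0.5],
  [-0.01, 0.003, 0.12, 0, 0, -0.5],
  [-0.011, 0.003, 0.16, 0, 0, -0.5],
  [-0.011, 0.003, 0.2, 0, 0, -0.5],
  [-0.011, 0.003, 0.235, 0, 0, -0.5],
  [-0.011, 0.003, 0.255, 0, 0, -0.5],
  [-0.011, 0.003, 0.268, 0, 0, -0.5],
  [-0.011, 0.003, 0.272, 0, 0, -0.5],
  [-0.011, 0.003, 0.272, 0, 0, -0.5],
])

```text
time_s: 2.48
position: [0.4393, 0.221, 0.0887]
orientation: [3.141, -0.002, -3.026]
wrist_force: [0.8, 0.3, -0.0]
width: 0.0857
grasp_force: 0.0
```

Request:
send_rows([
  [0, 0, 0, 0, 0, 0],
  [0, 0, 0, 0, 0, 0],
  [0, 0, 0, 0, 0, 0],
  [0, 0, 0, 0, 0, 0],
  [0, 0, 0, 0, 0, 0],
  [0, 0, 0, 0, 0, 0],
  [0, 0, 0, 0, 0, 0],
  [0, 0, 0, 0, 0, 0],
], claw=0.2, newtons=50)

```text
time_s: 3.15
position: [0.4409, 0.2195, 0.0903]
orientation: [3.141, 0.002, -3.029]
wrist_force: [-1.1, 0.1, 6.1]
width: 0.0324
grasp_force: 49.1
```

Run:
```python
from h import *
from station import *
s=get_state()
for p in [(.46,.0,.32)]:
    print([x.round(3) for x in delta(s,p,[np.pi,0,np.radians(206.6)])])
```

```text
[array([ 0.005, -0.22 , -0.23 ]), array([  0.024,   0.105, -20.125])]
```

Request:
send_rows([
  [0, 0, -0.025, 0, 0, 0],
  [0, 0, -0.06, 0, 0, 0],
  [0, 0, -0.1, 0, 0, 0],
  [0, -0.015, -0.135, 0, 0, -4],
  [0.001, -0.04, -0.165, 0, 0, -8],
  [0.002, -0.07, -0.19, 0, 0, -12],
  [0.003, -0.1, -0.21, 0, 0, -16],
  [0.004, -0.135, -0.225, 0, 0, -20],
  [0.005, -0.17, -0.23, 0, 0, -20],
  [0.005, -0.2, -0.23, 0, 0, -20],
])

```text
time_s: 3.98
position: [0.458, 0.0173, 0.3211]
orientation: [-3.14, 0.003, -2.68]
wrist_force: [0.0, -0.6, -3.4]
width: 0.0324
grasp_force: 51.0
```

Request:
send_rows([
  [-0.006, -0.019, 0, 0, 0, 0],
  [-0.006, -0.019, 0, 0, 0, 0],
  [-0.006, -0.019, 0, 0, 0, 0],
])

```text
time_s: 4.23
position: [0.4717, 0.0047, 0.3191]
orientation: [3.141, -0.001, -2.682]
wrist_force: [-0.3, 1.1, -2.4]
width: 0.0323
grasp_force: 51.0
```

Run:
```python
from h import *
from station import *
s=get_state()
print(s["position"],s["joints"],s["orientation"],s["width"],s["wrist_force"])
c=capture("wrist");np.savez("w2.npz",**c);cv2.imwrite("pics/w2.png",c["img"][:,:,::-1]);print(c["origin"],c["orientation"])
```

```text
[0.47166699 0.00466921 0.31906948] [ 0.02498349  0.19761043 -0.10824018  1.72709479  0.02245996  1.2188048
  1.94149082] [ 3.14121196e+00 -6.11315189e-04 -2.68197231e+00] 0.03229802513154688 [-0.34791462  1.10453053 -2.43849901]
[ 0.41194595 -0.0246902   0.46201583] [2.86997764e+00 2.68016000e-04 2.03081932e+00]
```

View pics/w2.png

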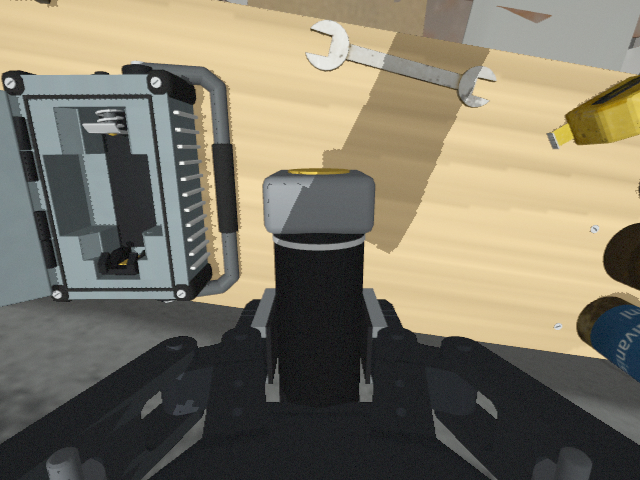

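Run:
```python
from h import *
from scipy.optimize import least_squares
cw=dict(np.load("w2.npz")); ct=dict(np.load("top0.npz"))
W=np.array([(181,293),(58,294),(157,82),(13,83)],float)   # -x+y, +x+y, -x-y, +x-y
T=np.array([(343.75,187),(399.5,160),(390,277),(446,248.5)])
S=np.array([[-1,1],[1,1],[-1,-1],[1,-1]])
P=np.array([ray(cw,p,.156) for p in W]);print(P.round(4),P.mean(0))
d=P[0]+P[1]-P[2]-P[3];print(np.degrees(np.arctan2(d[1],d[0])),np.linalg.norm(d)/2)
def pts(q):
    x,y,a,hx,hy=q; ex=np.array([np.sin(a),-np.cos(a)]);ey=np.array([np.cos(a),np.sin(a)])
    return np.array([[*(np.array([x,y])+s[0]*hx*ex+s[1]*hy*ey),.156] for s in S])
def f(q): p=pts(q); return np.r_[(proj(cw,p)-W).ravel(),(proj(ct,p)-T).ravel()]
r=least_squares(f,[.53,-.178,.46,.058,.092]);print(r.x,np.degrees(r.x[2]),r.fun.round(1))
# held stick: flat cap face top/bottom in wrist image -> predicted
from station import get_state
s=get_state();e=eul(s["orientation"])
for dz in (-.019,-.022,-.025,-.013):
  # tool x is along the flat-end direction; stick axis height dz rel. TCP
  q=lambda X,Y,Z: proj(cw,s["position"]+e.apply([X,Y,Z]))[0].round(0)
  print(dz,[q(X,Y,dz-.018) for X in(.059,.040) for Y in(.018,-.018)], q(.059,0,dz+.018))
```

```text
[[ 0.5881 -0.0829  0.156 ]
 [ 0.6408 -0.187   0.156 ]
 [ 0.4237 -0.1643  0.156 ]
 [ 0.476  -0.268   0.156 ]] [ 0.53214047 -0.17555618  0.156     ]
26.26036831541465 0.18350099120162705
[ 0.53169346 -0.17595528  0.46182023  0.0580924   0.09161913] 26.460350001782324 [-0.1 -0.3  0.2 -1.1 -0.6 -0.2 -0.8 -1.  -1.2 -1.1 -1.1 -0.5 -1.8 -1.4
 -1.3 -0.9]
-0.019 [array([382., 175.]), array([261., 176.]), array([379., 237.]), array([264., 237.])] [321. 169.]
-0.022 [array([384., 176.]), array([260., 176.]), array([381., 240.]), array([263., 240.])] [321. 169.]
-0.025 [array([386., 177.]), array([258., 177.]), array([383., 242.]), array([261., 242.])] [321. 170.]
-0.013 [array([379., 174.]), array([264., 174.]), array([376., 233.]), array([267., 233.])] [321. 168.]
```

```bash
cat >> h.py <<'E'
LO=np.array([.5315,-.1762,.088]); A=np.radians(26.4)
RL=R.from_euler('z',A-np.pi/2)   # lamp axes
def lamp2w(p): return LO+RL.apply(p)
def toolpose(th,push,h,off=.0157):
    """stick tilt deg, spring push mm, height mm of flat bottom edge over the bay floor -> TCP pos, rpy"""
    t=np.radians(th); c,s=np.cos(t),np.sin(t)
    y0=-.054-push/1e3+.036*s; yy=np.array([0,c,s]); up=np.array([0,-s,c])
    P=np.array([0,y0,.020+h/1e3])+.059*yy+(.018-off)*up
    M=RL.as_matrix()@np.array([-yy,[-1,0,0],-up]).T
    return lamp2w(P),R.from_matrix(M).as_euler('xyz')
def show(*ps):
    from station import get_state
    s=get_state(); print(s["time_s"],s["position"].round(4),s["wrist_force"].round(1))
    for p in ps:
        d=delta(s,*p); print(p[0].round(4),d[0].round(4),d[1].round(2))
E
python3 -c "
from h import *
show(toolpose(25,-5,110),toolpose(25,-5,60))"
```

```text
4.2833 [0.4713 0.0059 0.319 ] [-0.3  0.3 -2.7]
[ 0.5483 -0.1679  0.245 ] [ 0.0085 -0.1899  0.0738] [  0.07 -25.04   0.05]
[ 0.5483 -0.1679  0.195 ] [ 0.0085 -0.1899  0.1238] [  0.07 -25.04   0.05]
```

Request:
send_rows([
  [0.001, -0.03, 0, 0, -4, 0],
  [0.003, -0.065, 0, 0, -9, 0],
  [0.005, -0.1, 0.01, 0, -14, 0],
  [0.006, -0.135, 0.02, 0, -19, 0],
  [0.0075, -0.165, 0.04, 0, -23, 0],
  [0.0085, -0.185, 0.06, 0, -25, 0],
  [0.0085, -0.19, 0.075, 0, -25, 0],
  [0.0085, -0.19, 0.1, 0, -25, 0],
  [0.0085, -0.19, 0.115, 0, -25, 0],
  [0.0085, -0.19, 0.115, 0, -25, 0],
])

```text
time_s: 5.12
position: [0.5469, -0.1659, 0.2007]
orientation: [3.135, 0.433, -2.68]
wrist_force: [-1.1, 0.7, -3.4]
width: 0.0322
grasp_force: 51.0
```

Run:
```python
from h import *
from station import *
show(toolpose(25,-5,60),toolpose(25,-5,30),toolpose(25,-5,3))
print(get_state()["joints"].round(2))
c=capture("wrist");np.savez("w3.npz",**c)
d=capture("scene");np.savez("s3.npz",**d)
o=np.hstack([cv2.resize(c["img"],(400,300)),cv2.resize(d["img"][150:375,300:600],(400,300))]);
o=np.vstack([cv2.resize(c["img"][:, :],(800,600))[0:0],o])
cv2.imwrite("pics/x3.png",cv2.resize(o,(800,300))[:,:,::-1]);print(c["origin"],c["orientation"])
```

```text
5.1167 [ 0.5469 -0.1659  0.2007] [-1.1  0.7 -3.4]
[ 0.5483 -0.1679  0.195 ] [ 0.0021 -0.0024  0.0053] [ 0.41 -0.21  0.04]
[ 0.5483 -0.1679  0.165 ] [ 0.0147 -0.0026  0.0325] [ 0.41 -0.21  0.04]
[ 0.5483 -0.1679  0.138 ] [ 0.026  -0.0028  0.057 ] [ 0.41 -0.21  0.04]
[ 0.59  0.35 -0.17  1.98 -0.5   0.61  2.86]
[ 0.43966022 -0.2200953   0.30192458] [ 2.43670036 -0.00558799  2.03556465]
```

View pics/x3.png

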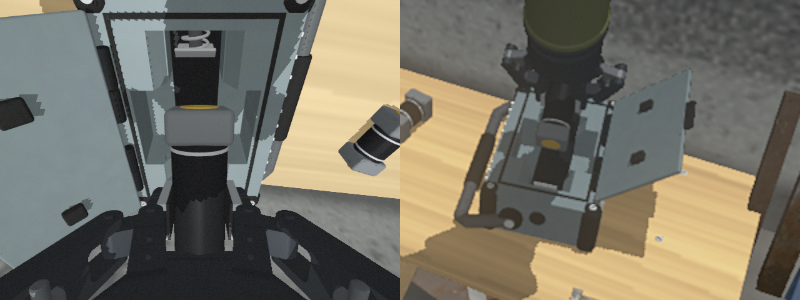

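Run:
```python
from h import *
from station import *
c=dict(np.load("w3.npz"))
for x in (-.014,.014): print("plate",proj(c,lamp2w([x,-.056,.057])).round(1))
for x in (-.0205,.0205): print("trough -y floor",proj(c,lamp2w([x,-.05,.020])).round(1))
s=get_state();e=eul(s["orientation"])
print("cap",[proj(c,s["position"]+e.apply([X,Y,-.0157-.018])).round(0) for X in(.059,.04) for Y in(.018,-.018)])
o=cv2.resize(c["img"][20:320,200:500],(600,600),interpolation=cv2.INTER_CUBIC);cv2.imwrite("pics/x3b.png",o[:,:,::-1])
show(toolpose(23,-5,60),toolpose(23,-5,4))
```

```text
plate [[345.4  89.2]]
plate [[279.9  89.1]]
trough -y floor [[352.7  79.6]]
trough -y floor [[273.8  79.3]]
cap [array([[372., 183.]]), array([[252., 183.]]), array([[370., 244.]]), array([[255., 244.]])]
5.2167 [ 0.5489 -0.167   0.2043] [ 0.7  0.2 -2. ]
[ 0.5481 -0.168   0.1932] [ 0.0058 -0.0005  0.0096] [0.15 1.99 0.12]
[ 0.5481 -0.168   0.1372] [ 0.0294 -0.0006  0.0604] [0.15 1.99 0.12]
```

View pics/x3b.png

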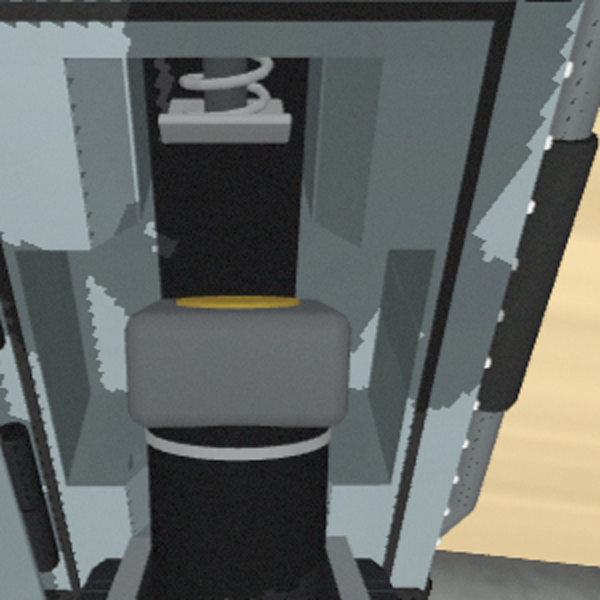

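Request:
send_rows([
  [0.006, -0.0005, 0.01, 0, 2, 0],
  [0.012, -0.0005, 0.023, 0, 2, 0],
  [0.018, -0.0005, 0.036, 0, 2, 0],
  [0.024, -0.0005, 0.049, 0, 2, 0],
  [0.0275, -0.0005, 0.056, 0, 2, 0],
  [0.0275, -0.0005, 0.056, 0, 2, 0],
  [0.0275, -0.0005, 0.056, 0, 2, 0],
])

```text
time_s: 5.8
position: [0.5486, -0.1692, 0.1428]
orientation: [-3.141, 0.402, -2.679]
wrist_force: [-0.3, -0.2, -3.5]
width: 0.0326
grasp_force: 51.1
```

Run:
```python
from h import *
from station import *
print(get_state()["joints"].round(2),get_state()["orientation"])
show(toolpose(23,-5,4),toolpose(22,-5,2),toolpose(22,6,2))
```

```text
[ 0.62  0.43 -0.23  2.03 -0.47  0.47  2.85] [-3.14103204  0.40209344 -2.67882337]
5.8 [ 0.5486 -0.1692  0.1428] [-0.3 -0.2 -3.5]
[ 0.5481 -0.168   0.1372] [0.0022 0.0013 0.0052] [0.01 0.04 0.11]
[ 0.5479 -0.1681  0.1342] [0.0035 0.0013 0.0078] [0.01 1.04 0.11]
[ 0.5381 -0.1729  0.1342] [0.0136 0.0013 0.0035] [0.01 1.04 0.11]
```

Request:
send_rows([
  [0.0018, 0.0007, 0.004, 0, 0.5, 0],
  [0.0035, 0.0013, 0.0078, 0, 1, 0],
  [0.0035, 0.0013, 0.0078, 0, 1, 0],
  [0.006, 0.0013, 0.007, 0, 1, 0],
  [0.0085, 0.0013, 0.006, 0, 1, 0],
  [0.011, 0.0013, 0.0048, 0, 1, 0],
  [0.0136, 0.0013, 0.0036, 0, 1, 0],
  [0.0136, 0.0013, 0.0036, 0, 1, 0],
  [0.0136, 0.0013, 0.0036, 0, 1, 0],
])

```text
time_s: 6.55
position: [0.5383, -0.1731, 0.1338]
orientation: [-3.14, 0.385, -2.679]
wrist_force: [3.7, 1.4, 2.1]
width: 0.0323
grasp_force: 51.4
```

Run:
```python
from h import *
from station import *
print(get_state()["joints"].round(2),get_state()["orientation"])
show(toolpose(22,6,2),toolpose(22,6,0),toolpose(22,8,1),toolpose(18,7,1),toolpose(14,7,1),toolpose(12,7,0.5))
```

```text
[ 0.63  0.44 -0.24  2.04 -0.45  0.46  2.84] [-3.14034688  0.38509262 -2.67883308]
6.55 [ 0.5383 -0.1731  0.1338] [3.7 1.4 2.1]
[ 0.5381 -0.1729  0.1342] [-0.      0.0003 -0.0004] [-0.03  0.06  0.11]
[ 0.5381 -0.1729  0.1322] [0.0007 0.0003 0.0014] [-0.03  0.06  0.11]
[ 0.5363 -0.1738  0.1332] [ 0.0022  0.0003 -0.0002] [-0.03  0.06  0.11]
[ 0.5364 -0.1737  0.1294] [0.0035 0.0003 0.0034] [-0.03  4.06  0.1 ]
[ 0.5354 -0.1742  0.1255] [0.006  0.0003 0.0066] [-0.04  8.06  0.1 ]
[ 0.5348 -0.1745  0.123 ] [0.0076 0.0003 0.0086] [-0.04 10.06  0.1 ]
```

Request:
send_rows([
  [0.002, 0, 0.001, 0, 1, 0],
  [0.0028, 0.0001, 0.0022, 0, 2.5, 0],
  [0.0035, 0.0002, 0.0034, 0, 4, 0],
  [0.0048, 0.0003, 0.005, 0, 6, 0],
  [0.006, 0.0003, 0.0066, 0, 8, 0],
  [0.006, 0.0003, 0.0066, 0, 8, 0],
  [0.006, 0.0003, 0.0066, 0, 8, 0],
])

```text
time_s: 7.13
position: [0.5383, -0.1743, 0.1288]
orientation: [-3.135, 0.25, -2.677]
wrist_force: [-2.2, 2.1, 27.6]
width: 0.0325
grasp_force: 54.7
```

Run:
```python
from h import *
from station import *
show(toolpose(14,7,1),toolpose(12,7.5,0.5),toolpose(10,8,.5))
```

```text
7.1333 [ 0.5383 -0.1743  0.1288] [-2.2  2.1 27.6]
[ 0.5354 -0.1742  0.1255] [0.0032 0.0013 0.0026] [-0.31  0.31  0.21]
[ 0.5344 -0.1748  0.123 ] [0.005  0.0014 0.0047] [-0.31  2.31  0.2 ]
[ 0.5333 -0.1753  0.121 ] [0.0067 0.0014 0.0063] [-0.31  4.31  0.2 ]
```

Run:
```python
from h import *
from station import *
from scipy.optimize import fsolve
s=get_state(); th=np.degrees(s["orientation"][1])
f=lambda q:(RL.inv().apply(toolpose(th,q[0],q[1])[0]-s["position"]))[1:]*1e3
q=fsolve(f,[5,1]);print(th,q,RL.inv().apply(s["position"]-LO)); t=np.radians(th)
y0=-54-q[0]+36*np.sin(t); print("button bottom corner y,h",y0+118*np.cos(t),q[1]+118*np.sin(t))
print(s["wrist_torque"],s["wrist_force"])
```

```text
14.308753361722035 [4.59462392 3.99796841] [0.00131714 0.00690393 0.04080829]
button bottom corner y,h 64.64207213483002 33.16132045215531
[ 1.12855011 -0.90127173  0.15565273] [-2.23862331  2.08146236 27.60359112]
```

Run:
```python
from h import *
from station import *
c=capture("wrist");np.savez("w4.npz",**c);d=capture("scene");np.savez("s4.npz",**d);t=capture("top")
np.savez("t4.npz",**t)
o=np.hstack([cv2.resize(c["img"][:,140:540],(480,576)),np.vstack([cv2.resize(d["img"][190:340,340:505],(320,288),interpolation=cv2.INTER_CUBIC),cv2.resize(t["img"][150:285,330:480],(320,288),interpolation=cv2.INTER_CUBIC)])])
cv2.imwrite("pics/x4.png",o[:,:,::-1])
show()
```

```text
7.2833 [ 0.538  -0.1745  0.1288] [-2.8  2.7 27.2]
```

View pics/x4.png

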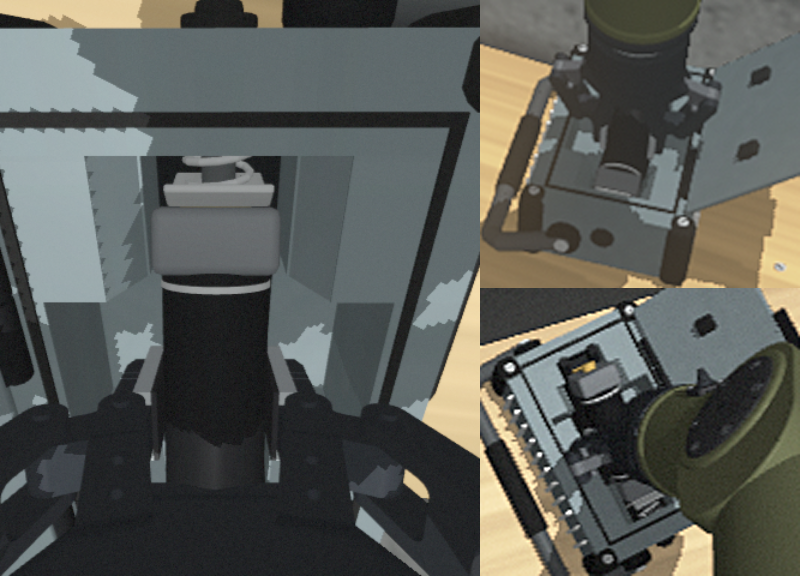

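Request:
send_rows([
  [0.001, 0.0005, -0.0025, 0, 0, 0],
  [0.0025, 0.001, -0.003, 0, 0, 0],
  [0.0035, 0.001, -0.0028, 0, 0, 0],
  [0.0045, 0.001, -0.0028, 0, 0, 0],
  [0.0045, 0.001, -0.0028, 0, 0, 0],
  [0.0045, 0.001, -0.0028, 0, 0, 0],
])

```text
time_s: 7.78
position: [0.5328, -0.1763, 0.1291]
orientation: [-3.136, 0.249, -2.679]
wrist_force: [3.1, 0.6, 13.5]
width: 0.0323
grasp_force: 53.3
```

Run:
```python
from h import *
from station import *
s=get_state();show(); print(RL.inv().apply(s["position"]-LO),RL.inv().apply(s["wrist_force"]))
c=capture("wrist");np.savez("w5.npz",**c)
g=cv2.cvtColor(c["img"],cv2.COLOR_RGB2GRAY)
for r in (180,195,210): print(r,np.where(abs(np.diff(g[r,240:400].astype(int)))>25)[0]+240)
print([int(v) for v in g[130:240:2,319]])
g=cv2.cvtColor(np.load("w2.npz")["img"],cv2.COLOR_RGB2GRAY)
for r in (180,195,210): print(r,np.where(abs(np.diff(g[r,240:400].astype(int)))>25)[0]+240)
```

```text
7.7833 [ 0.5328 -0.1763  0.1291] [ 3.1  0.6 13.5]
[0.00067045 0.00107615 0.04112473] [ 0.84637348  3.0793663  13.46703731]
180 []
195 []
210 []
[104, 106, 103, 102, 107, 107, 103, 103, 106, 104, 104, 146, 143, 156, 156, 133, 120, 116, 114, 117, 115, 81, 95, 100, 103, 104, 109, 110, 107, 109, 106, 108, 108, 105, 108, 107, 105, 106, 104, 103, 106, 107, 104, 104, 103, 100, 98, 93, 85, 36, 31, 35, 30, 27, 46]
180 [263 312 373]
195 [261 262 297 374]
210 [240 262 263 290 373]
```

Request:
send_rows([
  [0.0003, 0, 0.001, 0, 0.5, 0],
  [0.0006, 0, 0.0025, 0, 1.5, 0],
  [0.001, 0, 0.004, 0, 2.5, 0],
  [0.0013, 0, 0.0055, 0, 3, 0],
  [0.0016, 0, 0.007, 0, 3, 0],
  [0.0016, 0, 0.007, 0, 3, 0],
])

```text
time_s: 8.33
position: [0.5317, -0.1757, 0.1204]
orientation: [-3.138, 0.194, -2.678]
wrist_force: [4.8, 0.7, 5.4]
width: 0.0327
grasp_force: 53.5
```

Run:
```python
from h import *
from station import *
s=get_state();show(); print(RL.inv().apply(s["position"]-LO),RL.inv().apply(s["wrist_force"]),RL.inv().apply(s["wrist_torque"]))
```

```text
8.3333 [ 0.5317 -0.1757  0.1204] [4.8 0.7 5.4]
[-0.00037963  0.00045383  0.03241681] [1.47871669 4.57523953 5.4003538 ] [ 0.60425124 -0.31086709  0.05526499]
```

Request:
send_rows([
  [0, 0, 0, 0, 0, 0],
  [0, 0, 0, 0, 0, 0],
  [0, 0, 0, 0, 0, 0],
  [0, 0, 0, 0, 0, 0],
  [0, 0, -0.01, 0, 0, 0],
  [0, 0, -0.03, 0, 0, 0],
  [0, 0, -0.06, 0, 0, 0],
  [0, 0, -0.085, 0, 0, 0],
  [0, 0, -0.085, 0, 0, 0],
], claw=0.58)

```text
time_s: 9.08
position: [0.5164, -0.1846, 0.2081]
orientation: [-3.136, 0.196, -2.68]
wrist_force: [0.3, 0.2, 0.4]
width: 0.0494
grasp_force: 0.0
```

```bash
cat >> h.py <<'E'
def down(p): 
    """TCP at lamp-frame point p, tool straight down, along the bay"""
    return lamp2w(p),np.array([np.pi,0,A-np.pi])
E
python3 - <<'E'
from h import *
from station import *
print(get_state()["width"],get_state()["joints"].round(2))
show(down([0,.043,.12]),down([0,.043,.08]),down([0,.043,.057]))
c=capture("wrist");np.savez("w6.npz",**c);t=capture("top");np.savez("t6.npz",**t);d=capture("scene")
o=np.hstack([cv2.resize(c["img"][:,140:540],(480,576)),np.vstack([cv2.resize(d["img"][190:340,340:505],(320,288),interpolation=cv2.INTER_CUBIC),cv2.resize(t["img"][150:285,330:480],(320,288),interpolation=cv2.INTER_CUBIC)])])
cv2.imwrite("pics/x6.png",o[:,:,::-1])
E
```

```text
0.04942418680228804 [ 0.39  0.34  0.01  1.87 -0.2   0.81  2.56]
9.0833 [ 0.5164 -0.1846  0.2081] [0.3 0.2 0.4]
[ 0.57   -0.1571  0.208 ] [-0.0591  0.0008  0.0119] [-3.400e-01  1.124e+01  1.000e-02]
[ 0.57   -0.1571  0.168 ] [-0.0513  0.0011  0.0511] [-3.400e-01  1.124e+01  1.000e-02]
[ 0.57   -0.1571  0.145 ] [-0.0468  0.0012  0.0736] [-3.400e-01  1.124e+01  1.000e-02]
```

View pics/x6.png

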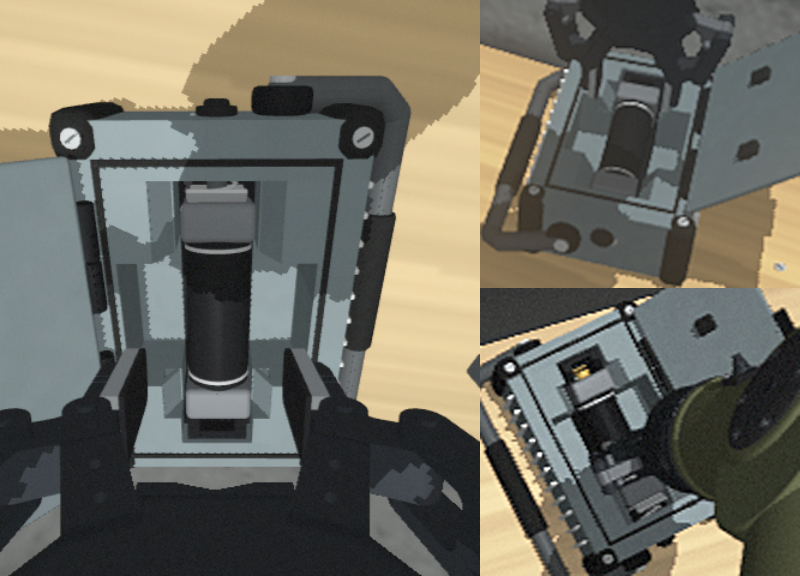

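Request:
send_rows([
  [-0.01, 0, -0.005, 0, 4, 0],
  [-0.025, 0, -0.005, 0, 8, 0],
  [-0.045, 0.0005, 0, 0, 11.2, 0],
  [-0.056, 0.001, 0.012, 0, 11.2, 0],
  [-0.056, 0.001, 0.012, 0, 11.2, 0],
  [-0.056, 0.001, 0.012, 0, 11.2, 0],
  [-0.056, 0.001, 0.012, 0, 11.2, 0],
], claw=0)

```text
time_s: 9.82
position: [0.5646, -0.1571, 0.2006]
orientation: [3.14, -0.005, -2.68]
wrist_force: [0.4, -0.4, -0.5]
width: -0.0001
grasp_force: 0.0
```

Run:
```python
from h import *
from station import *
s=get_state(); print(s["width"],s["joints"].round(2),RL.inv().apply(s["position"]-LO))
show(down([0,.040,.078]),down([0,.04,.064]),down([0,.04,.053]))
```

```text
-0.00012710258013205085 [ 0.18  0.47  0.07  1.65 -0.03  1.03  2.3 ] [-0.00240439  0.03810417  0.11257676]
9.8167 [ 0.5646 -0.1571  0.2006] [ 0.4 -0.4 -0.5]
[ 0.5673 -0.1584  0.166 ] [-0.0021 -0.0024  0.0346] [ 0.07 -0.31  0.02]
[ 0.5673 -0.1584  0.152 ] [-0.0022 -0.0025  0.0486] [ 0.07 -0.31  0.02]
[ 0.5673 -0.1584  0.141 ] [-0.0022 -0.0025  0.0596] [ 0.07 -0.31  0.02]
```

Request:
send_rows([
  [-0.002, -0.002, 0.012, 0, 0, 0],
  [-0.002, -0.0025, 0.025, 0, 0, 0],
  [-0.002, -0.0025, 0.035, 0, 0, 0],
  [-0.002, -0.0025, 0.042, 0, 0, 0],
  [-0.002, -0.0025, 0.047, 0, 0, 0],
  [-0.002, -0.0025, 0.051, 0, 0, 0],
  [-0.002, -0.0025, 0.055, 0, 0, 0],
  [-0.002, -0.0025, 0.057, 0, 0, 0],
  [-0.002, -0.0025, 0.057, 0, 0, 0],
])

```text
time_s: 10.57
position: [0.5689, -0.1577, 0.1446]
orientation: [-3.142, -0.003, -2.679]
wrist_force: [-1.0, -0.2, 0.1]
width: 0.0
grasp_force: 0.0
```

Run:
```python
from h import *
from station import *
s=get_state(); print(RL.inv().apply(s["position"]-LO))
show(down([0,.04,.053]))
```

```text
[4.44167848e-05 4.17014177e-02 5.65553611e-02]
10.5667 [ 0.5689 -0.1577  0.1446] [-1.  -0.2  0.1]
[ 0.5673 -0.1584  0.141 ] [0.0017 0.     0.0036] [-0.   -0.2   0.09]
```

Request:
send_rows([
  [0.001, 0, 0.002, 0, 0, 0],
  [0.001, 0, 0.004, 0, 0, 0],
  [0.001, 0, 0.006, 0, 0, 0],
  [0.001, 0, 0.006, 0, 0, 0],
  [0.001, 0, 0.006, 0, 0, 0],
])

```text
time_s: 10.98
position: [0.5691, -0.158, 0.1438]
orientation: [-3.139, 0.001, -2.679]
wrist_force: [-10.3, 3.2, 35.4]
width: 0.0001
grasp_force: 17.9
```

Run:
```python
from h import *
from station import *
s=get_state(); print(RL.inv().apply(s["position"]-LO),s["wrist_force"])
```

```text
[0.00039531 0.04174734 0.05584557] [-10.32308629   3.20362715  35.40876944]
```

Request:
send_rows([
  [0, 0, -0.02, 0, 0, 0],
  [0, 0, -0.06, 0, 0, 0],
  [0, 0, -0.1, 0, 0, 0],
  [0, 0, -0.125, 0, 0, 0],
  [0, 0, -0.125, 0, 0, 0],
])

```text
time_s: 11.4
position: [0.5709, -0.1588, 0.2703]
orientation: [-3.135, 0.005, -2.68]
wrist_force: [0.6, 0.5, -0.4]
width: 0.0003
grasp_force: 0.0
```

Run:
```python
from h import *
from scipy.optimize import least_squares
from station import *
c=dict(np.load("top0.npz"))
T=np.array([(447,131),(497,219)])
f=lambda q:(proj(c,np.array([lamp2w([.057+.108*np.cos(q[0]),y,.071+.108*np.sin(q[0])]) for y in(.088,-.088)]))-T).ravel()
r=least_squares(lambda q:f([np.pi-q[0]]),[2.5]);print(r.x,r.fun)
s=get_state();print(s["joints"].round(2));show(down([.20,0,.22]),down([.20,0,.11]))
w=capture("wrist");np.savez("w7.npz",**w)
```

```text
[2.3675062] [ 0.65034095 -1.27535299 -0.15437094  1.45541767]
[ 0.18  0.42  0.08  1.54 -0.03  1.18  2.29]
11.4 [ 0.5709 -0.1588  0.2703] [ 0.6  0.5 -0.4]
[ 0.6204 -0.3553  0.308 ] [ 0.0431 -0.1983 -0.0365] [-0.4   0.28  0.07]
[ 0.6204 -0.3553  0.198 ] [ 0.0436 -0.1975  0.0735] [-0.4   0.28  0.07]
```

Run:
```python
from h import *
show(down([.172,-.03,.21]),down([.172,-.03,.12]))
```

```text
11.45 [ 0.5698 -0.1585  0.2673] [-0.1  0.2 -1.1]
[ 0.5811 -0.3436  0.298 ] [ 0.0724 -0.1709 -0.0301] [-0.26  0.11  0.08]
[ 0.5811 -0.3436  0.208 ] [ 0.0726 -0.1705  0.0599] [-0.26  0.11  0.08]
```

Request:
send_rows([
  [0.005, -0.01, -0.03, 0, 0, 0],
  [0.02, -0.045, -0.03, 0, 0, 0],
  [0.035, -0.08, -0.03, 0, 0, 0],
  [0.05, -0.115, -0.03, 0, 0, 0],
  [0.065, -0.15, -0.03, 0, 0, 0],
  [0.0725, -0.17, -0.02, 0, 0, 0],
  [0.0725, -0.171, 0.01, 0, 0, 0],
  [0.0725, -0.171, 0.04, 0, 0, 0],
  [0.0725, -0.171, 0.06, 0, 0, 0],
  [0.0725, -0.171, 0.06, 0, 0, 0],
])

```text
time_s: 12.28
position: [0.5767, -0.3418, 0.1975]
orientation: [3.133, -0.009, -2.679]
wrist_force: [-0.7, -0.3, -0.7]
width: 0.0002
grasp_force: 0.0
```

Run:
```python
from h import *
from station import *
s=get_state();p=RL.inv().apply(s["position"]-LO);print(p,s["wrist_force"],s["joints"].round(2))
for d in (125,115,105,95,85,70,55,40,25,12,4,0):
    f=np.radians(d);C=np.array([.057,.071]);u=np.array([-np.cos(f),np.sin(f)]);n=np.array([np.sin(f),np.cos(f)])
    if d>90: e=C+.108*u; q=np.array([e[0]+.0175*1,e[1]-.027])
    else: q=C+.088*u+.003*n+[.0145,0]
    # tool shifts: x=-y, y=-x, z=-z
    print(d,q.round(3),"row",[round(p[1]+.03,4),round(p[0]-q[0],4),round(p[2]-q[1],4)])
```

```text
[ 0.16843416 -0.03316596  0.10945714] [-0.69594588 -0.34354199 -0.68788708] [ 0.44  0.61  0.1   1.41 -0.06  1.14  2.58]
125 [0.136 0.132] row [np.float64(-0.0032), np.float64(0.032), np.float64(-0.023)]
115 [0.12  0.142] row [np.float64(-0.0032), np.float64(0.0483), np.float64(-0.0324)]
105 [0.102 0.148] row [np.float64(-0.0032), np.float64(0.066), np.float64(-0.0389)]
95 [0.084 0.152] row [np.float64(-0.0032), np.float64(0.0845), np.float64(-0.0421)]
85 [0.067 0.159] row [np.float64(-0.0032), np.float64(0.1016), np.float64(-0.0495)]
70 [0.044 0.155] row [np.float64(-0.0032), np.float64(0.1242), np.float64(-0.0453)]
55 [0.023 0.145] row [np.float64(-0.0032), np.float64(0.145), np.float64(-0.0353)]
40 [0.006 0.13 ] row [np.float64(-0.0032), np.float64(0.1624), np.float64(-0.0204)]
25 [-0.007  0.111] row [np.float64(-0.0032), np.float64(0.1754), np.float64(-0.0015)]
12 [-0.014  0.092] row [np.float64(-0.0032), np.float64(0.1824), np.float64(0.0172)]
4 [-0.016  0.08 ] row [np.float64(-0.0032), np.float64(0.1845), np.float64(0.0293)]
0 [-0.016  0.074] row [np.float64(-0.0032), np.float64(0.1849), np.float64(0.0355)]
```

Request:
send_rows([
  [0, 0.01, -0.005, 0, 0, 0],
  [0, 0.02, -0.013, 0, 0, 0],
  [0, 0.03, -0.02, 0, 0, 0],
  [0, 0.04, -0.028, 0, 0, 0],
  [0, 0.05, -0.033, 0, 0, 0],
  [0, 0.06, -0.037, 0, 0, 0],
  [0, 0.07, -0.039, 0, 0, 0],
  [0, 0.08, -0.042, 0, 0, 0],
  [0, 0.09, -0.045, 0, 0, 0],
  [0, 0.1, -0.049, 0, 0, 0],
])

```text
time_s: 13.12
position: [0.5342, -0.2525, 0.2526]
orientation: [3.14, -0.004, -2.679]
wrist_force: [-0.1, -1.0, -0.8]
width: 0.0003
grasp_force: 0.5
```

Run:
```python
from h import *
from station import *
s=get_state();p=RL.inv().apply(s["position"]-LO);print(p,s["wrist_force"],s["joints"].round(2))
```

```text
[ 0.06954721 -0.03153583  0.16464471] [-0.12969996 -0.97353192 -0.83546467] [ 0.34  0.44  0.1   1.56 -0.04  1.15  2.47]
```

Request:
send_rows([
  [0, 0.012, 0.001, 0, 0, 0],
  [0, 0.024, 0.003, 0, 0, 0],
  [0, 0.035, 0.008, 0, 0, 0],
  [0, 0.046, 0.013, 0, 0, 0],
  [0, 0.055, 0.021, 0, 0, 0],
  [0, 0.063, 0.028, 0, 0, 0],
  [0, 0.07, 0.038, 0, 0, 0],
  [0, 0.077, 0.048, 0, 0, 0],
  [0, 0.082, 0.058, 0, 0, 0],
  [0, 0.085, 0.068, 0, 0, 0],
])

```text
time_s: 13.95
position: [0.4962, -0.1763, 0.1845]
orientation: [3.14, -0.004, -2.678]
wrist_force: [-0.3, 0.3, 0.4]
width: 0.0002
grasp_force: 0.2
```

Run:
```python
from h import *
from station import *
s=get_state();p=RL.inv().apply(s["position"]-LO);print(p,RL.inv().apply(s["wrist_force"]))
```

```text
[-0.01561659 -0.03171107  0.09653024] [-0.40428781 -0.13185409  0.39872298]
```

Press down to the shut height (TCP about 0.073 above the lamp base), stepwise.

Request:
send_rows([
  [0, 0.003, 0.006, 0, 0, 0],
  [0, 0.006, 0.011, 0, 0, 0],
  [0, 0.008, 0.015, 0, 0, 0],
  [0, 0.01, 0.018, 0, 0, 0],
  [0, 0.01, 0.02, 0, 0, 0],
  [0, 0.01, 0.021, 0, 0, 0],
  [0, 0.01, 0.021, 0, 0, 0],
])

```text
time_s: 14.53
position: [0.4924, -0.1691, 0.1639]
orientation: [-3.142, -0.004, -2.68]
wrist_force: [-0.1, -0.7, -0.3]
width: 0.0
grasp_force: 0.0
```

Run:
```python
from h import *
from station import *
s=get_state();p=RL.inv().apply(s["position"]-LO);print(p,RL.inv().apply(s["wrist_force"]))
```

```text
[-0.02374205 -0.03184349  0.07593217] [ 0.60037355 -0.41950038 -0.34281034]
```

Request:
send_rows([
  [0, 0.003, 0.001, 0, 0, 0],
  [0, 0.005, 0.002, 0, 0, 0],
  [0, 0.005, 0.003, 0, 0, 0],
  [0, 0.005, 0.004, 0, 0, 0],
  [0, 0.005, 0.005, 0, 0, 0],
  [0, 0.005, 0.005, 0, 0, 0],
])

```text
time_s: 15.03
position: [0.4901, -0.1641, 0.1612]
orientation: [-3.141, -0.002, -2.679]
wrist_force: [-7.7, 3.8, 22.7]
width: 0.0002
grasp_force: 11.3
```

Run:
```python
from h import *
from station import *
s=get_state();p=RL.inv().apply(s["position"]-LO);print(p,RL.inv().apply(s["wrist_force"]))
```

```text
[-0.0292734  -0.03168795  0.07324574] [-6.86159475 -5.1940092  22.73087688]
```

Request:
send_rows([
  [0, 0, -0.02, 0, 0, 0],
  [0, 0, -0.06, 0, 0, 0],
  [0, 0, -0.1, 0, 0, 0],
  [0.03, 0.03, -0.14, 0, 0, 0],
  [0.06, 0.06, -0.17, 0, 0, 0],
  [0.08, 0.09, -0.17, 0, 0, 0],
  [0.08, 0.12, -0.17, 0, 0, 0],
  [0.08, 0.12, -0.17, 0, 0, 0],
])

```text
time_s: 15.7
position: [0.3616, -0.0888, 0.3307]
orientation: [3.141, -0.002, -2.677]
wrist_force: [-0.8, 1.2, -0.1]
width: -0.0
grasp_force: 0.0
```

Run:
```python
from h import *
from station import *
c=capture("wrist");d=capture("scene");t=capture("top")
o=np.hstack([cv2.resize(c["img"],(400,300)),cv2.resize(t["img"][130:310,300:540],(400,300),interpolation=cv2.INTER_CUBIC)])
o=np.vstack([o,np.hstack([cv2.resize(d["img"][180:360,300:540],(400,300),interpolation=cv2.INTER_CUBIC),cv2.resize(t["img"],(400,300))])])
cv2.imwrite("pics/x9.png",o[:,:,::-1]);show()
```

```text
15.85 [ 0.3657 -0.0924  0.3297] [ 0.1 -0.1  0.3]
```

View pics/x9.png

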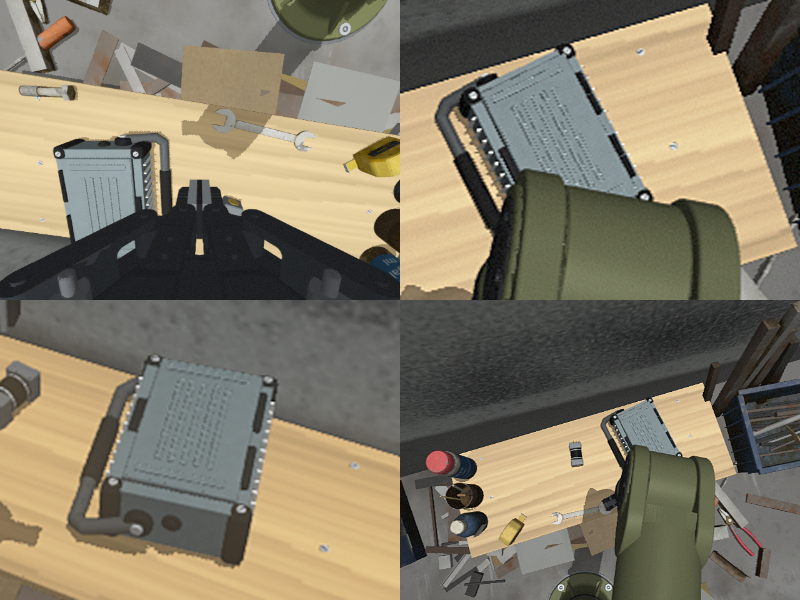

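The lid lies level over the bay in all three views, the short battery hasn't moved, and the arm is clear of everything, so I'm handing the job in.

```bash
python3 -c "
from station import *
print(close_job())"
```

```text
the job is handed in; nothing more can be done
None
```

The long battery is pressed flat in the bay and the lid is shut, with the short battery left where it lay; I handed the job in at about 16 s. The stick stopped solid at its seated height and the lid came down level. I judged the snap catch by those heights, not by a close-up view of the lugs.

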